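# Unload the bending die and light its cavity with the torch

### The job

Unload the bending die and light it for inspection: lift the formed U-bracket out of the die's channel and lay it in the tray with the finished brackets, without dropping it in. Then draw the torch out of its sloping holder, turn it so that it points lens straight down, and hold it still over the middle of the empty die cavity with the lens about 80 mm above the top of the die. Finish while still holding the torch there, and leave the finished brackets, the two standing sockets and the can where they are.

Things in the scene. Friction and masses are not known exactly. Their poses are not given: they have to be found in the camera images.
- bracket: Bare-metal U-bracket in the die: web 40 (its y) x 36 (x) x 3 mm, two upright legs 3 mm thick, 36 mm wide, at y = +-17..20 mm, 45 mm tall overall. Origin: centre of the web's underside; z up along the legs. 0.1 kg. Starts web down in the channel (1.5 mm clear each side, within 8 mm of the middle along it); its legs stand 20 mm above the die block: grip there, across both legs (40 mm).
- die: Lower die half, fixed. Grey shoe 25 mm thick (x -55..100, y +-85 mm), on it a darker block 80 (x) x 100 (y) mm, top at z = 55 mm. A channel 43 mm wide (y), 25 mm deep, runs through the block along x, open above and at both ends. Blank stops at x 40..47, y +-36 up to z = 59 mm; two pillars 18 mm thick at x = 76, y = +-62, up to z = 110 mm. Origin: under the channel's middle, on the bench; z up.
- die_cavity (a point): Middle of the die's channel, level with the die block's top face (55 mm above the bench).
- tray: Grey open sheet tray fixed to the bench, 200 (x) x 170 (y) x 32 mm high, walls and floor 3 mm. Origin: centre of its underside; z up. The finished brackets lie in its +x half; its -x half is empty. It stands on one side of the die, left or right.
- tray_space (a point): Middle of the free space in the tray, on its inner floor (3 mm above the bench): 45 mm from the tray's centre on its -x side.
- torch: Black torch (flashlight): plain cylinder 30 mm diameter, 142 mm long, with a button 16 mm diameter x 8 mm on its tail end. Origin: centre of the lens face; z points from the lens along the torch to the tail. 0.17 kg. It starts lens down in the holder's tube, leaning as the tube, its upper 70 mm sticking out.
- torch_lens (a point): Centre of the torch's lens face (same point as the torch's origin).
- holder: Torch holder, fixed: dark base 130 (x) x 90 (y) x 10 mm with a grey tube, 43 mm outside, 35 mm inside diameter, 85 mm long, closed below. The tube leans 35 degrees from vertical to the holder's -x side: axis (-0.574, 0, 0.819) in the holder's frame, mouth centre at (-9, 0, 100) mm. Origin: centre of the base's underside; z up. The torch is free after 80 mm along the axis. Tray on the other side.
- holder_seat (a point): Centre of the inner floor of the holder's tube, where the lens rests.
- done_a: Finished U-bracket (like the one in the die) standing web down in the tray's +x half. Leave it.
- done_b: Finished U-bracket lying on one leg in the tray's +x half, 40 mm high, origin at the centre of its web, 20 mm up. Leave it.
- socket_a: Deep socket standing on the bench, 30 mm diameter, 80 mm tall, origin under its centre. Leave it.
- socket_b: Deep socket standing on the bench, 26 mm diameter, 70 mm tall, origin under its centre. Leave it.
- can: Plain metal can standing on the bench, 54 mm diameter, 85 mm tall, origin under its centre. Leave it.
Mind the look-alikes: they are no part of the job. Of the things shaped like the torch, the black one is meant.

How it is judged:
On the way, in this order (a step that is already met when the one before it is completed fails the run):
1. the bracket has been lifted clear of the die (z of bracket in the frame of die above 0.062 m and contact force between bracket and die below 0.01 N and contact force between the fingers and bracket above 0.5 N), for 0.1 s.
2. the bracket lies in the tray, let go and at rest (x of bracket in the frame of tray between -0.09 and 0.09 m and y of bracket in the frame of tray between -0.075 and 0.075 m and z of bracket in the frame of tray below 0.056 m and contact force between bracket and tray above 0.1 N and linear speed of bracket below 0.03 m/s and contact force between the fingers and bracket below 0.05 N), for 0.2 s.
3. the torch has been drawn out of the holder (distance between torch_lens and holder_seat above 0.085 m and contact force between torch and holder below 0.01 N and contact force between the fingers and torch above 0.5 N), for 0.1 s.
At the end, for the whole second after the job is handed in: The gripper holds the torch still, touching neither die nor holder, lens down within 0.22 rad of vertical, the lens within 22 mm (sideways) of the middle of the die's channel and 40 to 130 mm above the die block's top face; the bracket lies at rest inside the tray, let go (all of step 2 and contact force between the fingers and torch above 0.5 N and contact force between torch and die below 0.01 N and contact force between torch and holder below 0.01 N and angle between torch's own z axis and vertical below 0.22 rad and horizontal distance between torch_lens and die_cavity below 0.022 m and z of torch_lens in the frame of die between 0.095 and 0.185 m and linear speed of torch below 0.02 m/s and angular speed of torch below 0.2 rad/s); the arm keeps its last pose, push and grip.
It fails at once if a finished bracket, a socket or the can was shifted by more than 30 mm (distance of any of done_a, done_b, socket_a, socket_b, can from where it was at the start of the episode above 0.03 m).
It fails at once if the bracket was dropped or thrown (faster than 0.9 m/s while not held) (linear speed of bracket above 0.9 m/s and contact force between the fingers and bracket below 0.01 N).
It also fails if it takes over 61 s, if anything falls off the work surface, if the arm or the gripper's body presses on something with over 40 N, if the wrist force passes 120 N, or if a joint passes its speed limit or range.

### The arm

A 7-joint arm with a two-finger parallel gripper is mounted at the origin on the work surface. World frame = base frame: x ahead of the robot, y to its left, z up, the work surface at z = 0. Lengths are in m, angles in rad, forces in N, time in s.
With the tool pointing down it reaches from about 0.4 to 0.875 m from the base axis. Payload 19.3 kg.
Tool frame: the origin (TCP) lies at the very end of the fingers, on their centre line; the grasp point (between the pads) lies 19 mm behind it; z points along the fingers, x is the direction in which the jaws open and shut, and the axes are right-handed (so a half turn about z gives the same grasp; the last joint's range is limited). The gripper opens to 85 mm and grips with 20 to 120 N. Pads are 22 mm wide; open, the fingers measure 114 mm over their backs; the gripper's body (76 mm by 85 mm) begins 54 mm behind the grasp point. The pads swing forward as they close: fully open they stand 13 mm farther back than shut.
Start: joints at [-1.354, 0.521, -0.036, 1.599, 0.021, 1.021, -0.113], TCP at [0.177, 0.599, 0.231] pointing down, gripper open.
Joint ranges: [-2.91, 2.91], [-0.3, 2.13], [-1.5, 1.42], [0.17, 2.43], [-1.26, 4.41], [0.16, 1.93], [-2.52, 2.52]. Speed limits (rad/s): [1.89, 1.89, 2.39, 2.39, 3.01, 3.01, 3.01].

### API

Orientations are given as [roll, pitch, yaw] about the fixed x, y, z axes, in that order (R = Rz(yaw) Ry(pitch) Rx(roll)).
In Python, from workcell import bot gives the robot as it stands.
- The arm moves only by the tool jog_arm, never from a script. Its argument "increments" is a list of rows, each an object of numbers: "wx", "wy", "wz": the turn, a rotation vector about the tool's x, y, z in degrees; "x", "y", "z": the shift along the tool's x, y, z in cm; "claw": the opening in per cent of the stroke, from 0 (shut) to 100 (fully open). A call has 1 to 10 rows; each row is the pose to reach, as a shift and turn from the pose measured when the call began, along the tool's axes at that moment; what a row does not reach only later rows make up. A row lasts 1/8 s, in which the tool goes at most 62.5 mm and 10.7 degrees, less where a joint would pass 70% of its speed; a pose out of reach is approached as far as the arm can. A call with a gripper value outside its range is refused whole. The fingers move at their own pace and stop on an object; "squeeze" is the grip in N (left out, the last holds). Time passes only in rows, so rows that repeat a pose let the fingers close. It gives the time, the measured TCP pose, the force and the opening at its end, in the units of the state.
- bot.observe(): the state, without advancing time (a new reading comes with each control period).
- bot.grab_frame(name): name is "scene" or "top" or "wrist"; returns a dict with "pixels" (400x640x3 uint8, red, green, blue), "fov_y" (degrees; the focal length in pixels is half the picture's height over the tangent of half this angle, whatever the lens; pixels are square), "cx", "cy" (the principal point, pixels), "origin" and "orientation" of the camera in the world. Camera axes: x right, y down, z forward; pixel columns grow to the right and rows downward; lengths in m; the calibration is good to about 2 mm. A picture is of the moment at which its call begins. There is no depth.
- bot.job_done(): hands the job in, once; it reports no verdict.
The state is a dict: "clock": time; "qpos": joint angles; "qd": joint speeds; "joint_efforts": joint torques, N m; "position": TCP position; "tool_rot": TCP orientation; "force": force on the tool from outside, world axes, zero at the start; "moment": the same for the moment, N m; "grip_width": finger opening in m.
Only numpy, scipy, OpenCV 4.12 (cv2) and the standard library are available. Lean on these libraries where they do the work, as an engineer would, in place of code of your own. Each camera call takes 0.05 s, during which the arm holds its last target.

## Working session

There is one attempt and no reset: what is moved stays moved. The work goes in short steps, Python scripts to look and compute and a tool call to move; the robot and the scene stay as the last step left them, time stands still between calls to the robot, and variables do not carry over. Pictures are saved under pics/ and viewed, and the job is handed in when it is done.

Besides the shell and the picture viewer there is one more tool, called after ">>>" as name([rows], argument=value, ...), one row to a line, values as JSON. jog_arm: Moves the arm, as the interface text tells. Its arguments: {"type":"object","properties":{"increments":{"type":"array","items":{"type":"object","properties":{"wx":{"type":"number"},"wy":{"type":"number"},"wz":{"type":"number"},"x":{"type":"number"},"y":{"type":"number"},"z":{"type":"number"},"claw":{"type":"number"}}}},"squeeze":{"type":"number"}},"required":["increments"]}

```bash
ls; mkdir -p pics; cat > h.py <<'E'
import numpy as np,cv2,json,pickle
from workcell import bot
from scipy.spatial.transform import Rotation as R
E
python3 - <<'E'
from h import *
print(bot.observe())
for n in ["scene","top","wrist"]:
    f=bot.grab_frame(n); pickle.dump(f,open(f"pics/{n}0.pkl","wb"))
    cv2.imwrite(f"pics/{n}0.png",cv2.cvtColor(f["pixels"],cv2.COLOR_RGB2BGR))
    print(n,{k:v for k,v in f.items() if k!="pixels"})
E
```

```text
pics
{'clock': 0.0, 'qpos': array([-1.3542009 ,  0.52199865, -0.03633994,  1.59999605,  0.02116441,
        1.0210912 , -0.11276296]), 'qd': array([-2.06190136e-04,  1.05680900e-03,  1.60243674e-03,  1.32140788e-03,
       -1.26095227e-03, -5.87576426e-04,  4.92267174e-07]), 'joint_efforts': array([-5.84944646e-04, -9.27099395e+01,  1.97959252e+00, -3.69930053e+01,
        1.78277108e-02,  8.19767505e-03,  1.48372425e-05]), 'position': array([0.17672461, 0.59914878, 0.23073943]), 'tool_rot': array([3.14155033e+00, 1.10930996e-03, 1.28401998e+00]), 'force': array([-0.33693211, -0.10395691,  0.05651034]), 'moment': array([-0.00719801,  0.04457197,  0.02359651]), 'grip_width': 0.08554944392441702}
scene {'fov_y': 50.97634973994522, 'cx': 319.87643161279965, 'cy': 194.98258243708307, 'origin': array([ 1.1269121 , -0.51821386,  0.68295152]), 'orientation': array([-2.22998638e+00,  1.81998624e-03,  8.16887208e-01])}
top {'fov_y': 57.80912846424609, 'cx': 323.7249538635482, 'cy': 198.2384733093915, 'origin': array([0.40404556, 0.00440304, 0.88733631]), 'orientation': array([-2.98316436,  0.01544608, -1.5985454 ])}
wrist {'fov_y': 61.60171926151638, 'cx': 310.20018844867013, 'cy': 198.2002154840345, 'origin': array([0.11070068, 0.61802975, 0.37311867]), 'orientation': array([2.85902036e+00, 1.39908810e-03, 1.28307022e+00])}
```

View pics/scene0.png

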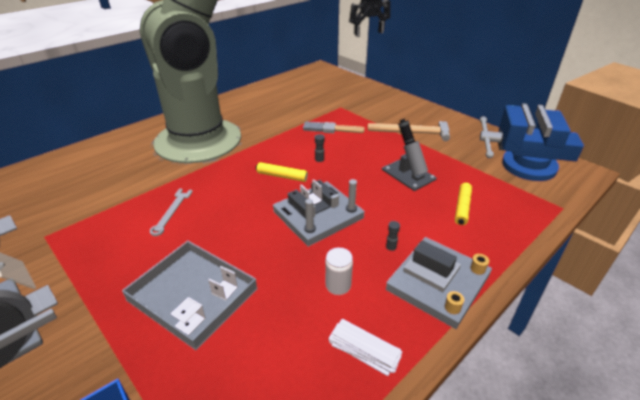

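View pics/top0.png

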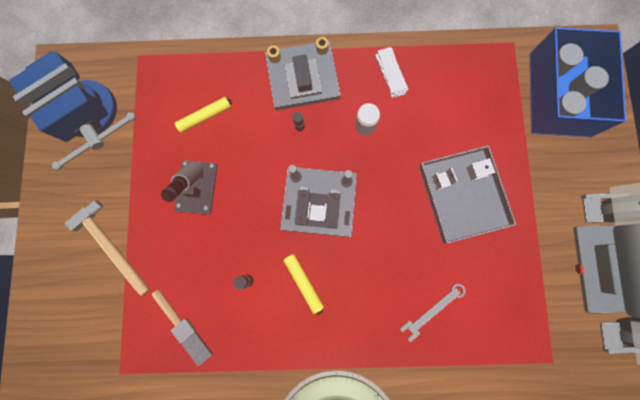

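View pics/wrist0.png

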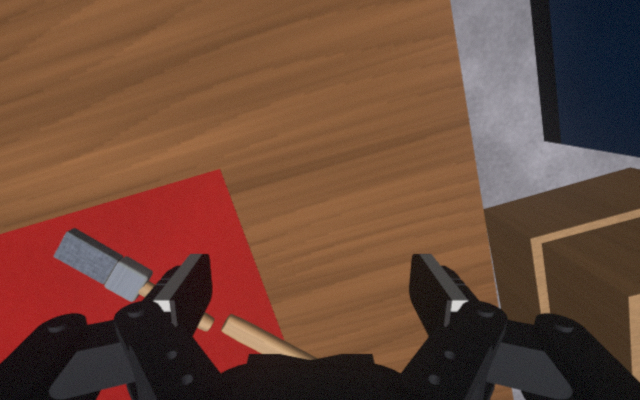

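The top view shows the die at about (318,203) with the bracket at (318,211). The tray is at (468,195) on the right, with the finished brackets in its upper half. The holder with the black torch is at (190,187) on the left. I'll zoom in to measure.

```bash
python3 - <<'E'
import cv2
t=cv2.imread("pics/top0.png")
def c(n,im,x0,y0,w,h,s): cv2.imwrite(f"pics/{n}.png",cv2.resize(im[y0:y0+h,x0:x0+w],None,fx=s,fy=s,interpolation=cv2.INTER_CUBIC))
c("c_die",t,270,155,100,90,6)
c("c_tray",t,412,140,110,110,5)
c("c_hold",t,150,145,80,80,7)
s=cv2.imread("pics/scene0.png")
c("c_shold",s,370,105,80,90,6)
E
```

```text
(no output)
```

View pics/c_die.png

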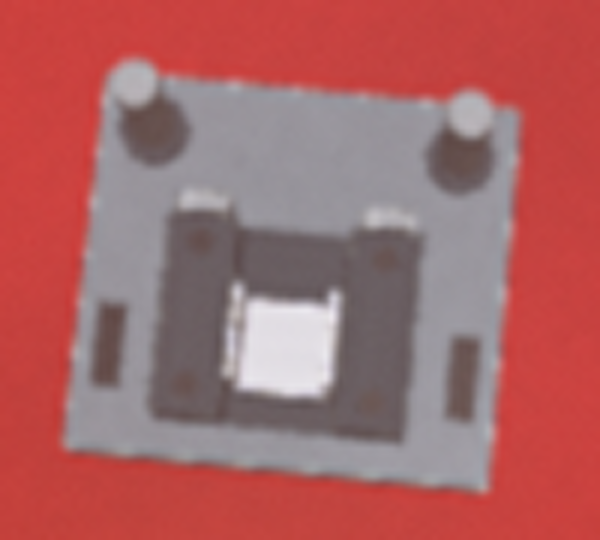

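View pics/c_tray.png

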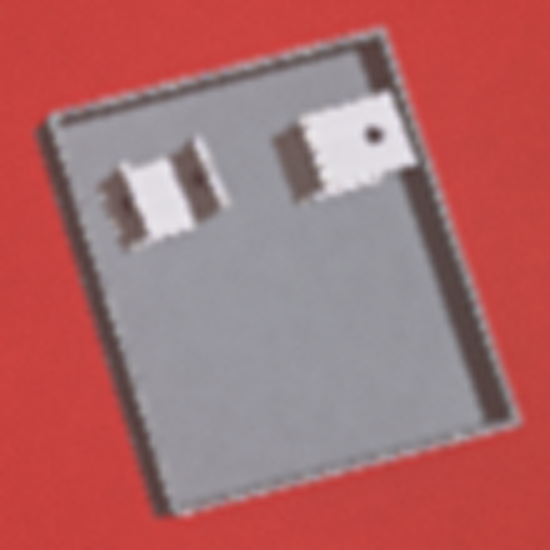

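View pics/c_hold.png

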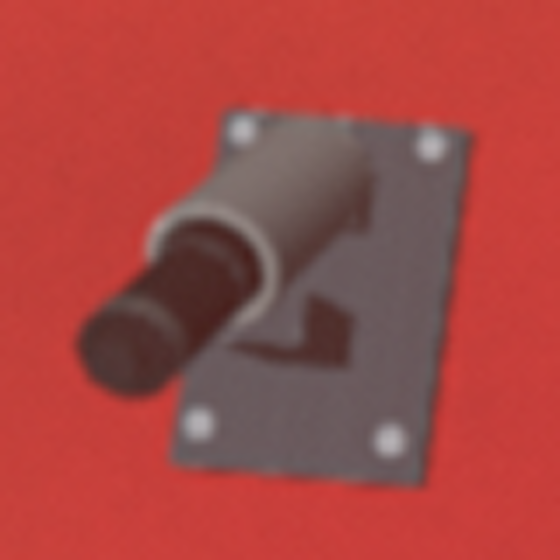

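View pics/c_shold.png

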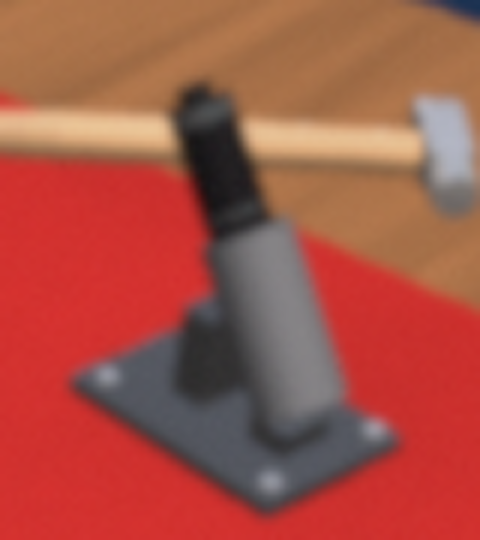

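```bash
cat >> h.py <<'E'
def proj(f,P):
    P=np.atleast_2d(P); Rm=R.from_euler('xyz',f["orientation"]).as_matrix()
    c=(P-f["origin"])@Rm; F=200/np.tan(np.radians(f["fov_y"])/2)
    return np.c_[f["cx"]+F*c[:,0]/c[:,2], f["cy"]+F*c[:,1]/c[:,2]]
def ray(f,uv):
    Rm=R.from_euler('xyz',f["orientation"]).as_matrix();F=200/np.tan(np.radians(f["fov_y"])/2)
    return Rm@np.array([(uv[0]-f["cx"])/F,(uv[1]-f["cy"])/F,1])
def atz(f,uv,z):
    d=ray(f,uv); return f["origin"]+d*(z-f["origin"][2])/d[2]
def uc(x0,y0,s,pts): return (np.array(pts,float)+.5)/s-.5+[x0,y0]
from scipy.optimize import least_squares
def T(p,L): 
    L=np.array(L,float); c,s=np.cos(p[2]),np.sin(p[2]); return np.c_[p[0]+c*L[:,0]-s*L[:,1],p[1]+s*L[:,0]+c*L[:,1],L[:,2]]
def fit(obs,p0):
    fun=lambda p: np.concatenate([(proj(f,T(p,L))-uv).ravel() for f,L,uv in obs])
    r=least_squares(fun,p0,loss='soft_l1'); return r.x,r.fun
E
python3 - <<'E'
from h import *
np.set_printoptions(precision=4,suppress=True)
ft=pickle.load(open("pics/top0.pkl","rb"));fs=pickle.load(open("pics/scene0.pkl","rb"))
m=.001
die=[(ft,np.array([[100,85,25],[100,-85,25],[-55,-85,25],[-55,85,25]])*m,uc(270,155,6,[(105,73),(521,105),(490,490),(65,450)])),
(ft,np.array([[40,50,55],[40,-50,55],[-40,-50,55],[-40,50,55],[76,62,110],[76,-62,110]])*m,uc(270,155,6,[(170,208),(422,232),(405,442),(152,417),(134,82),(470,113)]))]
p,r=fit(die,[.4,0,0]);print("die",p,r.reshape(-1,2))
for o in die: print(fit([o],[.4,0,0])[0])
tray=[(ft,np.array([[100,85,32],[100,-85,32],[-100,-85,32],[-100,85,32]])*m,uc(412,140,5,[(45,118),(385,28),(521,422),(172,515)]))]
p,r=fit(tray,[.4,-.3,0]);print("tray",p,r.reshape(-1,2)); print("space",T(p,[[-.045,0,.003]]))
h=[(ft,np.array([[65,45,10],[65,-45,10],[-65,-45,10],[-65,45,10]])*m,uc(150,145,7,[(222,108),(472,130),(426,487),(172,465)])),
(fs,np.array([[-65,45,10],[65,-45,10],[-65,-45,10]])*m,uc(370,105,6,[(0,0),(400,438),(268,512)]))]
h[1]=(fs,h[1][1][1:],h[1][2][1:])
p,r=fit(h,[.4,.3,0]);print("hold",p,r.reshape(-1,2)); print(fit(h[:1],[.4,.3,0])[0])
A=T(p,np.array([[-9,0,100]])*m)[0]; c,s=np.cos(p[2]),np.sin(p[2])
a=np.array([-.5736*c,-.5736*s,.8192]); tail=A+a*.07
print("mouth",A,"axis",a,"tail",tail)
for f,n in ((ft,"top"),(fs,"scene")): print(n,proj(f,[A,tail]))
print("tail obs",uc(150,145,7,[(135,350)]),uc(370,105,6,[(200,100)]))
E
```

```text
die [ 0.514   0.0288 -0.1185] [[ 0.0237 -0.1545]
 [-0.0074  0.412 ]
 [ 0.1473 -0.1128]
 [-0.2309  0.1194]
 [-0.1601  0.3663]
 [ 0.4748  0.0731]
 [ 0.3998 -0.7307]
 [-0.6946 -0.447 ]
 [-0.0556  0.3791]
 [ 0.0459 -0.0041]]
[ 0.5141  0.0287 -0.1171]
[ 0.5139  0.0289 -0.121 ]
tray [ 0.5434 -0.3291  0.2291] [[ 0.2917 -0.6983]
 [-0.5659 -0.226 ]
 [-0.0516  0.4161]
 [ 0.2611  0.3974]]
space [[ 0.4995 -0.3393  0.003 ]]
hold [ 0.5842  0.3314 -0.0951] [[ -0.4421  -0.2137]
 [ -0.676   -1.1547]
 [ -0.1386  -0.6687]
 [ -0.1287   0.0873]
 [-21.6563  10.4514]
 [-33.8058 -23.3226]]
[ 0.5829  0.3305 -0.1084]
mouth [0.5752 0.3323 0.1   ] axis [-0.571   0.0545  0.8192] tail [0.5352 0.3361 0.1573]
top [[180.1481 182.5682]
 [166.2842 196.0825]]
scene [[409.8622 142.334 ]
 [401.4557 117.7211]]
tail obs [[168.8571 194.5714]] [[402.9167 121.25  ]]
```

```bash
python3 - <<'E'
from h import *
np.set_printoptions(precision=4,suppress=True)
ft=pickle.load(open("pics/top0.pkl","rb"));fs=pickle.load(open("pics/scene0.pkl","rb"))
m=.001
h=[(ft,np.array([[65,45,10],[65,-45,10],[-65,-45,10],[-65,45,10]])*m,uc(150,145,7,[(222,108),(472,130),(426,487),(172,465)])),
(fs,np.array([[-65,-45,10],[65,45,10],[65,-45,10]])*m,uc(370,105,6,[(72,380),(402,438),(268,510)]))]
p,r=fit(h,[.4,.3,0]);print("hold",p,r.reshape(-1,2)); print(fit(h[:1],[.4,.3,0])[0])
A=T(p,np.array([[-9,0,100]])*m)[0]; c,s=np.cos(p[2]),np.sin(p[2])
a=np.array([-.5736*c,-.5736*s,.8192]); tail=A+a*.07
print("mouth",A,"axis",a,"tail",tail, A-a*.08)
for f,n in ((ft,"top"),(fs,"scene")): print(n,proj(f,[A,tail]))
pd=[.514,.0288,-.1185]
# bracket web centre upper (z=.03+.003) from corner clicks ; legs tops z=.075
ob=uc(270,155,6,[(240,290),(342,297),(333,397),(232,388)])
for u in ob: print(atz(ft,u,.033),atz(ft,u,.075))
for dx in (-.008,-.004,0,.004,.008):
  q=proj(ft,T(pd,[[dx+.018,.02,.075],[dx+.018,-.02,.075],[dx-.018,-.02,.075],[dx-.018,.02,.075]]))
  print(dx,((q+.5-[270,155])*6-.5).round().tolist())
  q=proj(ft,T(pd,[[dx+.018,.017,.033],[dx+.018,-.017,.033],[dx-.018,-.017,.033],[dx-.018,.017,.033]]))
  print('  web',((q+.5-[270,155])*6-.5).round().tolist())
E
```

```text
hold [ 0.5842  0.3304 -0.1069] [[ 0.2752 -0.4246]
 [-0.0096 -0.9554]
 [-0.0771 -0.5031]
 [-0.0105 -0.176 ]
 [-1.286  -1.3597]
 [-0.1303 -1.144 ]
 [-0.2122 -1.3817]]
[ 0.5829  0.3305 -0.1084]
mouth [0.5753 0.3314 0.1   ] axis [-0.5703  0.0612  0.8192] tail [0.5353 0.3357 0.1573] [0.6209 0.3265 0.0345]
top [[180.5375 182.535 ]
 [166.4795 196.0305]]
scene [[409.6792 142.4542]
 [401.3913 117.7812]]
[0.5306 0.0478 0.033 ] [0.5244 0.0457 0.075 ]
[0.5266 0.0074 0.033 ] [0.5205 0.0072 0.075 ]
[0.4869 0.0121 0.033 ] [0.4828 0.0117 0.075 ]
[0.4916 0.0518 0.033 ] [0.4873 0.0495 0.075 ]
-0.008 [[235.0, 285.0], [341.0, 294.0], [332.0, 389.0], [226.0, 380.0]]
  web [[249.0, 301.0], [334.0, 309.0], [326.0, 399.0], [240.0, 391.0]]
-0.004 [[236.0, 275.0], [342.0, 284.0], [333.0, 378.0], [227.0, 369.0]]
  web [[250.0, 291.0], [335.0, 299.0], [327.0, 389.0], [241.0, 381.0]]
0 [[237.0, 264.0], [342.0, 274.0], [334.0, 368.0], [228.0, 358.0]]
  web [[251.0, 281.0], [336.0, 289.0], [328.0, 379.0], [242.0, 371.0]]
0.004 [[238.0, 254.0], [343.0, 263.0], [335.0, 357.0], [229.0, 348.0]]
  web [[252.0, 272.0], [337.0, 279.0], [328.0, 369.0], [243.0, 361.0]]
0.008 [[239.0, 244.0], [344.0, 253.0], [336.0, 347.0], [230.0, 337.0]]
  web [[253.0, 262.0], [338.0, 269.0], [329.0, 359.0], [244.0, 351.0]]
```

```bash
cat >> h.py <<'E'
def rows(pos,Rt,n=1):
    o=bot.observe(); R0=R.from_euler('xyz',o["tool_rot"]).as_matrix()
    d=R0.T@(np.array(pos)-o["position"])*100; w=np.degrees(R.from_matrix(R0.T@Rt).as_rotvec())
    print("t",o["clock"],"pos",o["position"].round(4),"F",o["force"].round(1),"gw",round(o["grip_width"],4))
    print("shift cm",d.round(2),"turn deg",w.round(2),"dist mm",np.linalg.norm(d)*10,np.linalg.norm(w))
def down(yaw): return R.from_euler('xyz',[np.pi,0,yaw]).as_matrix()
E
python3 -c "
from h import *
rows([.5066,.0297,.18],down(1.4523))"
```

```text
t 0.15 pos [0.1768 0.5992 0.2309] F [-0.8  0.3  0.6] gw 0.0855
shift cm [-45.29  47.75   5.13] turn deg [-0.    0.05 -9.64] dist mm 660.1157202983 9.642424686412594
```

>>> jog_arm([
  {"x":-4,"y":4.2,"z":0},
  {"x":-8,"y":8.4,"wz":-2},
  {"x":-12,"y":12.6,"wz":-4},
  {"x":-16,"y":16.8,"wz":-6},
  {"x":-20,"y":21,"wz":-8},
  {"x":-24,"y":25.2,"wz":-9.6},
  {"x":-28,"y":29.5,"wz":-9.6},
  {"x":-32,"y":33.7,"wz":-9.6},
  {"x":-36,"y":38,"z":1,"wz":-9.6},
  {"x":-40,"y":42.2,"z":2,"wz":-9.6},
])

```text
schema error: expected keys wx, wy, wz, x, y, z, claw
```

```bash
python3 -c "
from h import *
rows([.5066,.0297,.18],down(1.4523))"
```

```text
t 0.15 pos [0.1768 0.5992 0.2309] F [-0.8  0.3  0.6] gw 0.0855
shift cm [-45.29  47.75   5.13] turn deg [-0.    0.05 -9.64] dist mm 660.1157202983 9.642424686412594
```

All seven keys are needed in every row.

>>> jog_arm([
  {"x":-4,"y":4.2,"z":0,"wx":0,"wy":0,"wz":0,"claw":100},
  {"x":-8,"y":8.4,"z":0,"wx":0,"wy":0,"wz":-2,"claw":100},
  {"x":-12,"y":12.6,"z":0,"wx":0,"wy":0,"wz":-4,"claw":100},
  {"x":-16,"y":16.8,"z":0,"wx":0,"wy":0,"wz":-6,"claw":100},
  {"x":-20,"y":21,"z":0,"wx":0,"wy":0,"wz":-8,"claw":100},
  {"x":-24,"y":25.2,"z":0,"wx":0,"wy":0,"wz":-9.6,"claw":100},
  {"x":-28,"y":29.5,"z":0,"wx":0,"wy":0,"wz":-9.6,"claw":100},
  {"x":-32,"y":33.7,"z":0,"wx":0,"wy":0,"wz":-9.6,"claw":100},
  {"x":-36,"y":38,"z":1,"wx":0,"wy":0,"wz":-9.6,"claw":100},
  {"x":-40,"y":42.2,"z":2,"wx":0,"wy":0,"wz":-9.6,"claw":100},
])

```text
clock: 1.4
position: [0.4691, 0.0945, 0.2111]
tool_rot: [3.141, 0.001, 1.452]
force: [0.7, 1.7, -0.1]
grip_width: 0.0854
```

```bash
python3 -c "
from h import *
rows([.5066,.0297,.18],down(1.4523));print(bot.observe()['qpos'])"
```

```text
t 1.4 pos [0.4691 0.0945 0.2111] F [ 0.7  1.7 -0.1] gw 0.0854
shift cm [-5.98  4.49  3.12] turn deg [ 0.03  0.03 -0.03] dist mm 81.049315376008 0.050877713225689514
[-0.42556049  0.31869414  0.12739301  2.00222159 -0.05335159  0.82360878
  1.1835214 ]
```

>>> jog_arm([
  {"x":-3,"y":2.2,"z":1.5,"wx":0,"wy":0,"wz":0,"claw":100},
  {"x":-5,"y":3.7,"z":2.5,"wx":0,"wy":0,"wz":0,"claw":100},
  {"x":-5.98,"y":4.49,"z":3.1,"wx":0,"wy":0,"wz":0,"claw":85},
  {"x":-5.98,"y":4.49,"z":3.1,"wx":0,"wy":0,"wz":0,"claw":75},
  {"x":-5.98,"y":4.49,"z":3.1,"wx":0,"wy":0,"wz":0,"claw":75},
])

```text
clock: 2.02
position: [0.5064, 0.0308, 0.1805]
tool_rot: [3.141, 0.0, 1.453]
force: [-0.6, -0.4, 0.3]
grip_width: 0.0639
```

```bash
cat >> h.py <<'E'
def snap(n,tag):
    f=bot.grab_frame(n); pickle.dump(f,open(f"pics/{tag}.pkl","wb")); cv2.imwrite(f"pics/{tag}.png",cv2.cvtColor(f["pixels"],cv2.COLOR_RGB2BGR)); return f
def draw(f,tag,polys):
    im=cv2.cvtColor(f["pixels"],cv2.COLOR_RGB2BGR).copy()
    for P,c in polys: cv2.polylines(im,[(proj(f,P)*8).round().astype(np.int32)],True,c,1,cv2.LINE_AA,3)
    cv2.imwrite(f"pics/{tag}.png",im)
def box(cx,cy,hx,hy,z): return [[cx+hx,cy+hy,z],[cx+hx,cy-hy,z],[cx-hx,cy-hy,z],[cx-hx,cy+hy,z]]
E
python3 -c "
from h import *
rows([.5066,.0297,.18],down(1.4523))
f=snap('wrist','w1')
p=[.514,.0288,-.1185];g=(0,255,0)
draw(f,'w1o',[(T(p,box(0,0,.04,.05,.055)),g),(T(p,box(-.0075,0,.018,.02,.075)),(255,0,0)),(T(p,box(.0225,0,.0775,.085,.025)),(0,255,255))])
"
```

```text
t 2.025 pos [0.5064 0.0308 0.1805] F [-0.6 -0.4  0.3] gw 0.0639
shift cm [-0.11  0.03  0.05] turn deg [0.03 0.01 0.04] dist mm 1.2428270816987195 0.04707472847382474
```

View pics/w1o.png

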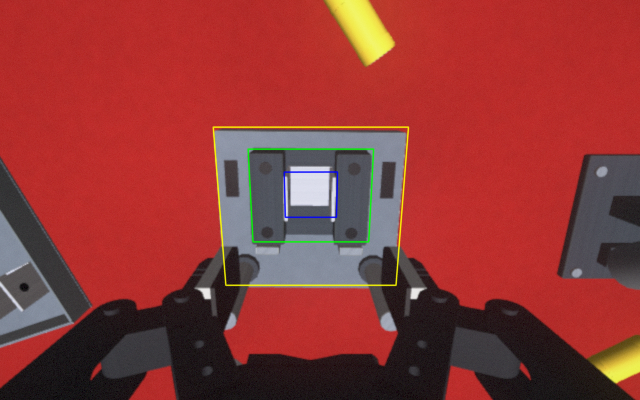

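```bash
python3 -c "
import cv2
im=cv2.imread('pics/w1.png')[140:260,230:390];cv2.imwrite('pics/w1c.png',cv2.resize(im,None,fx=5,fy=5,interpolation=cv2.INTER_CUBIC))
im=cv2.imread('pics/w1o.png')[140:260,230:390];cv2.imwrite('pics/w1oc.png',cv2.resize(im,None,fx=5,fy=5,interpolation=cv2.INTER_CUBIC))"
```

```text
(no output)
```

View pics/w1oc.png

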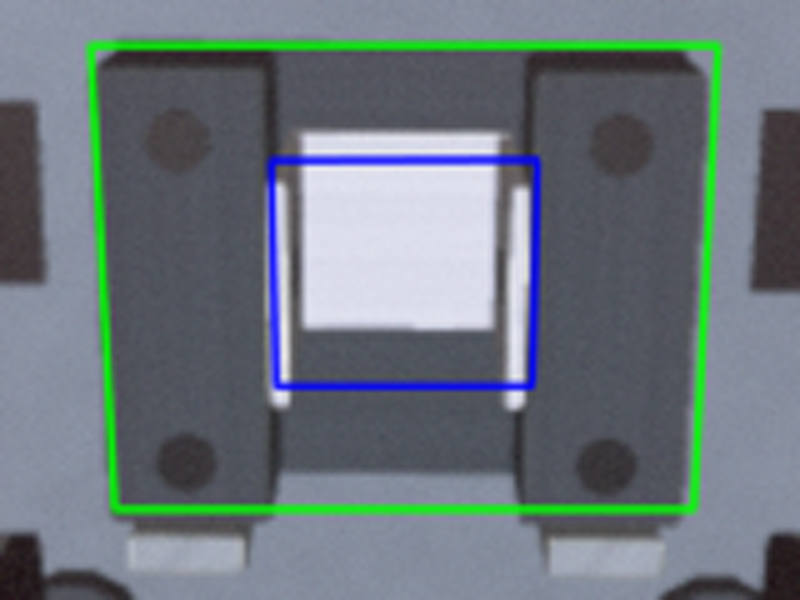

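The wrist view shows the bracket legs at rows 177–222, about 3 mm further +x than my first estimate. I'll descend now.

```bash
python3 -c "
from h import *
rows([.5096,.0288,.058],down(1.4523))
"
```

```text
t 2.075 pos [0.5065 0.0308 0.1806] F [0.3 0.1 0.3] gw 0.0638
shift cm [-0.17  0.33 12.26] turn deg [0.05 0.   0.05] dist mm 122.64117480983793 0.06653587775742256
```

>>> jog_arm([
  {"x":-0.17,"y":0.33,"z":3,"wx":0,"wy":0,"wz":0,"claw":75},
  {"x":-0.17,"y":0.33,"z":7,"wx":0,"wy":0,"wz":0,"claw":75},
  {"x":-0.17,"y":0.33,"z":10,"wx":0,"wy":0,"wz":0,"claw":75},
  {"x":-0.17,"y":0.33,"z":11.5,"wx":0,"wy":0,"wz":0,"claw":75},
  {"x":-0.17,"y":0.33,"z":12.2,"wx":0,"wy":0,"wz":0,"claw":70},
  {"x":-0.17,"y":0.33,"z":12.2,"wx":0,"wy":0,"wz":0,"claw":60},
  {"x":-0.17,"y":0.33,"z":12.2,"wx":0,"wy":0,"wz":0,"claw":60},
])

```text
clock: 2.95
position: [0.5101, 0.0289, 0.0594]
tool_rot: [3.14, -0.0, 1.453]
force: [-0.4, -1.0, -0.4]
grip_width: 0.0516
```

```bash
python3 -c "
from h import *
rows([.5096,.0288,.058],down(1.4523)); snap('wrist','w2');snap('scene','s2')
"
```

```text
t 2.95 pos [0.5101 0.0289 0.0594] F [-0.4 -1.  -0.4] gw 0.0516
shift cm [-0.01 -0.05  0.14] turn deg [ 0.11 -0.02  0.05] dist mm 1.5343708919094339 0.12694636153757108
```

View pics/w2.png

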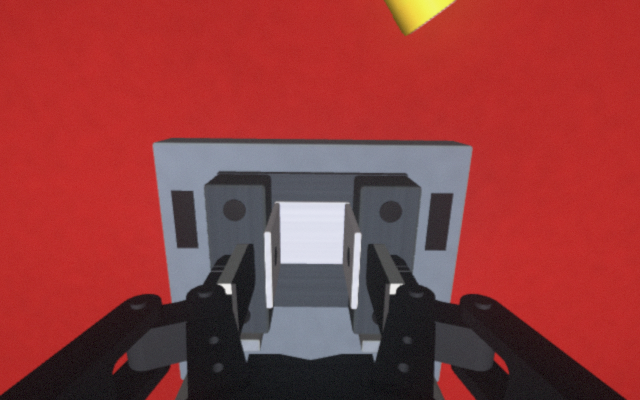

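The legs sit between the pads (inner edges near columns 240 and 378, legs at 268 and 355). I'll go slightly lower and close.

>>> jog_arm([
  {"x":0,"y":0,"z":0.15,"wx":0,"wy":0,"wz":0,"claw":40},
  {"x":0,"y":0,"z":0.15,"wx":0,"wy":0,"wz":0,"claw":30},
  {"x":0,"y":0,"z":0.15,"wx":0,"wy":0,"wz":0,"claw":30},
  {"x":0,"y":0,"z":0.15,"wx":0,"wy":0,"wz":0,"claw":30},
  {"x":0,"y":0,"z":0.15,"wx":0,"wy":0,"wz":0,"claw":30},
], squeeze=45)

```text
clock: 3.68
position: [0.5103, 0.0289, 0.0587]
tool_rot: [3.139, -0.001, 1.453]
force: [-5.5, -0.7, 18.1]
grip_width: 0.039
```

```bash
python3 -c "
from h import *
rows([.5101,.0289,.14],down(1.4523)); 
"
```

```text
t 3.675 pos [0.5103 0.0289 0.0587] F [-5.5 -0.7 18.1] gw 0.039
shift cm [ 0.01  0.   -8.13] turn deg [ 0.15 -0.04  0.04] dist mm 81.31447284779824 0.16357188424090707
```

>>> jog_arm([
  {"x":0,"y":0,"z":-0.5,"wx":0,"wy":0,"wz":0,"claw":30},
  {"x":0,"y":0,"z":-1.5,"wx":0,"wy":0,"wz":0,"claw":30},
  {"x":0,"y":0,"z":-3,"wx":0,"wy":0,"wz":0,"claw":30},
  {"x":0,"y":0,"z":-5,"wx":0,"wy":0,"wz":0,"claw":30},
  {"x":0,"y":0,"z":-7.5,"wx":0,"wy":0,"wz":0,"claw":30},
  {"x":0,"y":0,"z":-9,"wx":0,"wy":0,"wz":0,"claw":30},
  {"x":0,"y":0,"z":-9,"wx":0,"wy":0,"wz":0,"claw":30},
])

```text
clock: 4.55
position: [0.5105, 0.029, 0.1497]
tool_rot: [3.137, -0.001, 1.453]
force: [0.1, 0.5, -1.1]
grip_width: 0.0389
```

```bash
python3 -c "
from h import *
rows([.4995,-.3393,.148],down(1.4523)); rows([.4995,-.3393,.148],down(1.5708+.229));snap('wrist','w3');snap('scene','s3')
im=cv2.imread('pics/s3.png')[120:280,240:400];cv2.imwrite('pics/s3c.png',cv2.resize(im,None,fx=3,fy=3))
"
```

```text
t 4.55 pos [0.5105 0.029  0.1497] F [ 0.1  0.5 -1.1] gw 0.0389
shift cm [-36.7    3.23   0.14] turn deg [ 0.26 -0.08  0.05] dist mm 368.4650871953195 0.2744306268284376
t 4.55 pos [0.5105 0.029  0.1497] F [ 0.1  0.5 -1.1] gw 0.0389
shift cm [-36.7    3.23   0.14] turn deg [  0.27  -0.03 -19.86] dist mm 368.4650871953195 19.865382132445646
```

View pics/w3.png

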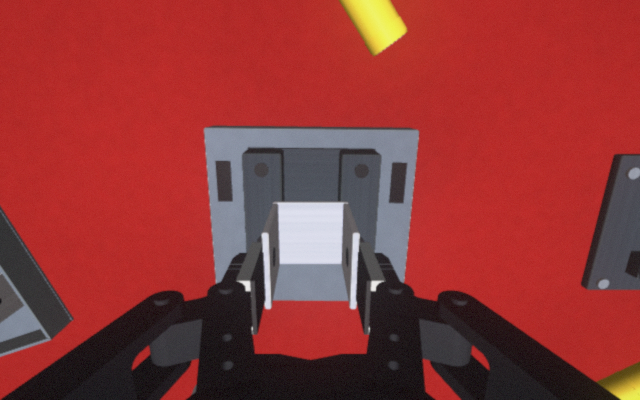

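View pics/s3c.png

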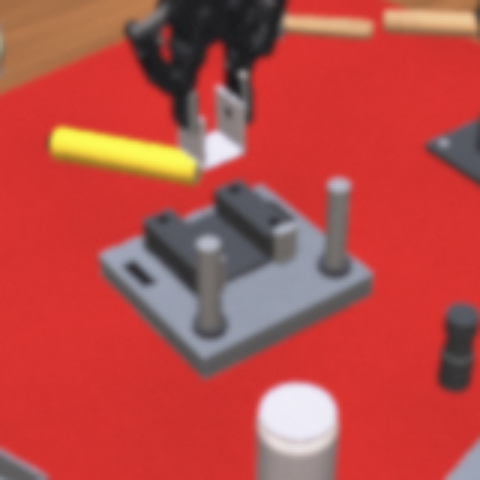

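The bracket is held level in the jaws and is clear of the die. Next is the tray.

>>> jog_arm([
  {"x":-3,"y":0.3,"z":0,"wx":0,"wy":0,"wz":-2,"claw":30},
  {"x":-7,"y":0.6,"z":0,"wx":0,"wy":0,"wz":-4,"claw":30},
  {"x":-11,"y":1,"z":0,"wx":0,"wy":0,"wz":-6,"claw":30},
  {"x":-16,"y":1.4,"z":0,"wx":0,"wy":0,"wz":-9,"claw":30},
  {"x":-21,"y":1.8,"z":0,"wx":0,"wy":0,"wz":-12,"claw":30},
  {"x":-26,"y":2.3,"z":0,"wx":0,"wy":0,"wz":-15,"claw":30},
  {"x":-31,"y":2.8,"z":0,"wx":0,"wy":0,"wz":-18,"claw":30},
  {"x":-34.5,"y":3.1,"z":0,"wx":0,"wy":0,"wz":-19.9,"claw":30},
  {"x":-36.7,"y":3.2,"z":0,"wx":0,"wy":0,"wz":-19.9,"claw":30},
  {"x":-36.7,"y":3.2,"z":0,"wx":0,"wy":0,"wz":-19.9,"claw":30},
])

```text
clock: 5.9
position: [0.4978, -0.3402, 0.1473]
tool_rot: [3.14, -0.0, 1.798]
force: [0.2, 0.7, -1.1]
grip_width: 0.0393
```

```bash
python3 -c "
from h import *
rows([.4995,-.3393,.033],down(1.5708+.229));f=snap('wrist','w4')
p=[.5434,-.3291,.2291]
draw(f,'w4o',[(T(p,box(0,0,.1,.085,.032)),(0,255,0)),(T(p,box(-.045,0,.018,.02,.003)),(255,0,0))])
"
```

```text
t 5.9 pos [ 0.4978 -0.3402  0.1473] F [ 0.2  0.7 -1.1] gw 0.0393
shift cm [ 0.05  0.17 11.43] turn deg [ 0.08 -0.02 -0.11] dist mm 114.32989928510521 0.13776229630248152
```

View pics/w4o.png

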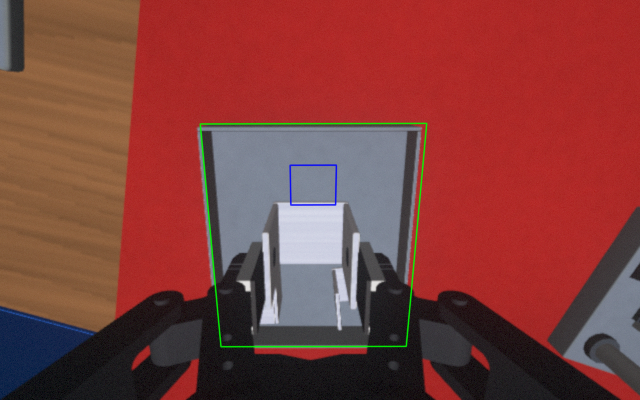

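>>> jog_arm([
  {"x":0.05,"y":-0.6,"z":2.5,"wx":0,"wy":0,"wz":0,"claw":30},
  {"x":0.05,"y":-0.6,"z":6,"wx":0,"wy":0,"wz":0,"claw":30},
  {"x":0.05,"y":-0.6,"z":9,"wx":0,"wy":0,"wz":0,"claw":30},
  {"x":0.05,"y":-0.6,"z":10.5,"wx":0,"wy":0,"wz":0,"claw":30},
  {"x":0.05,"y":-0.6,"z":11.1,"wx":0,"wy":0,"wz":0,"claw":30},
  {"x":0.05,"y":-0.6,"z":11.3,"wx":0,"wy":0,"wz":0,"claw":30},
  {"x":0.05,"y":-0.6,"z":11.4,"wx":0,"wy":0,"wz":0,"claw":30},
  {"x":0.05,"y":-0.6,"z":11.4,"wx":0,"wy":0,"wz":0,"claw":30},
])

```text
clock: 6.95
position: [0.4928, -0.3397, 0.034]
tool_rot: [3.139, -0.0, 1.8]
force: [0.5, -1.0, -0.7]
grip_width: 0.0387
```

>>> jog_arm([
  {"x":0,"y":0,"z":0.1,"wx":0,"wy":0,"wz":0,"claw":30},
  {"x":0,"y":0,"z":0.2,"wx":0,"wy":0,"wz":0,"claw":30},
  {"x":0,"y":0,"z":0.25,"wx":0,"wy":0,"wz":0,"claw":30},
  {"x":0,"y":0,"z":0.25,"wx":0,"wy":0,"wz":0,"claw":30},
])

```text
clock: 7.45
position: [0.4928, -0.3397, 0.0318]
tool_rot: [3.139, -0.0, 1.799]
force: [-0.9, 0.9, 5.8]
grip_width: 0.039
```

Contact shows as a vertical force of +5.8 N, so I'll release. The pads retract as they open, so I'll follow slightly upward.

>>> jog_arm([
  {"x":0,"y":0,"z":0,"wx":0,"wy":0,"wz":0,"claw":50},
  {"x":0,"y":0,"z":0,"wx":0,"wy":0,"wz":0,"claw":65},
  {"x":0,"y":0,"z":0,"wx":0,"wy":0,"wz":0,"claw":75},
  {"x":0,"y":0,"z":0,"wx":0,"wy":0,"wz":0,"claw":75},
  {"x":0,"y":0,"z":0,"wx":0,"wy":0,"wz":0,"claw":75},
])

```text
clock: 8.07
position: [0.4928, -0.3397, 0.0318]
tool_rot: [3.139, -0.0, 1.799]
force: [-0.5, 0.6, 0.6]
grip_width: 0.0641
```

```bash
python3 -c "
from h import *
rows([.49,-.34,.2],down(1.5708+.229));f=snap('wrist','w5')
"
```

```text
t 8.075 pos [ 0.4928 -0.3397  0.0318] F [-0.5  0.6  0.6] gw 0.0641
shift cm [  0.04  -0.24 -16.82] turn deg [ 0.14 -0.02 -0.02] dist mm 168.2595650577071 0.14419006731845593
```

View pics/w5.png

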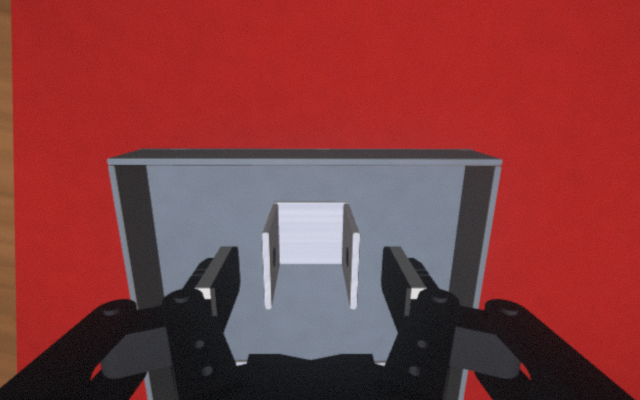

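The bracket stands free in the tray at about (310,240), with the fingers clear of both legs. I'll lift and travel to the torch pre-pose.

```bash
cat >> h.py <<'E'
def torchR(a,yaw):
    x=np.array([-np.sin(yaw),np.cos(yaw),0]); z=-a; x=x-z*(x@z); x/=np.linalg.norm(x); return np.c_[x,np.cross(z,x),z]
HY=-.1075
AX=np.array([-.5736*np.cos(HY),-.5736*np.sin(HY),.8192]); MO=np.array([.5748,.3314,.1])
E
python3 -c "
from h import *
rows([.44,.28,.26],down(1.5708+HY))
print(MO+.17*AX)
"
```

```text
t 8.125 pos [ 0.4928 -0.3397  0.0317] F [ 1.3 -0.5  0.3] gw 0.064
shift cm [ 61.56   8.96 -22.78] turn deg [ 0.14 -0.04 19.26] dist mm 662.5098529683645 19.26008004434088
[0.47785089 0.34186236 0.239264  ]
```

>>> jog_arm([
  {"x":0,"y":0,"z":-1.5,"wx":0,"wy":0,"wz":0,"claw":75},
  {"x":0,"y":0,"z":-5,"wx":0,"wy":0,"wz":0,"claw":75},
  {"x":0,"y":0,"z":-10,"wx":0,"wy":0,"wz":0,"claw":80},
  {"x":0,"y":0,"z":-15,"wx":0,"wy":0,"wz":0,"claw":80},
  {"x":0,"y":0,"z":-19,"wx":0,"wy":0,"wz":0,"claw":80},
  {"x":0,"y":0,"z":-22,"wx":0,"wy":0,"wz":0,"claw":80},
])

```text
clock: 8.88
position: [0.4924, -0.34, 0.2549]
tool_rot: [3.137, 0.001, 1.799]
force: [0.1, -0.8, -0.3]
grip_width: 0.0685
```

```bash
python3 -c "
from h import *
rows([.44,.28,.26],down(1.5708+HY))
f=snap('top','t6')
"
```

```text
t 8.875 pos [ 0.4924 -0.34    0.2549] F [ 0.1 -0.8 -0.3] gw 0.0685
shift cm [61.58  8.95 -0.55] turn deg [ 0.25  0.03 19.25] dist mm 622.247320278456 19.252242981552612
```

View pics/t6.png

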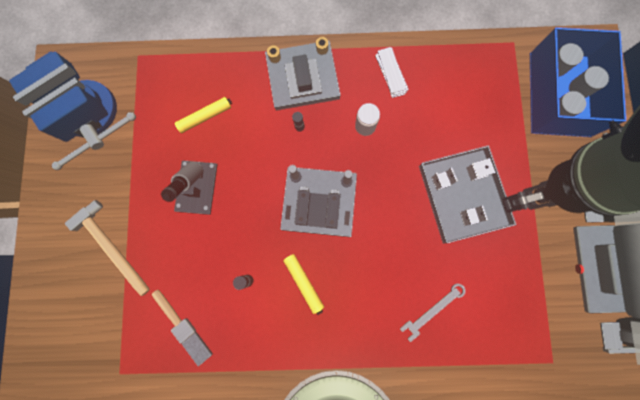

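The top view shows the bracket in the tray at (474,215), the die empty, and the other items unmoved. Moving to the torch.

>>> jog_arm([
  {"x":4,"y":0.6,"z":0,"wx":0,"wy":0,"wz":2,"claw":80},
  {"x":9,"y":1.3,"z":0,"wx":0,"wy":0,"wz":4,"claw":80},
  {"x":14,"y":2,"z":0,"wx":0,"wy":0,"wz":6,"claw":80},
  {"x":19.5,"y":2.8,"z":0,"wx":0,"wy":0,"wz":8,"claw":80},
  {"x":25,"y":3.6,"z":0,"wx":0,"wy":0,"wz":10,"claw":80},
  {"x":30.5,"y":4.4,"z":0,"wx":0,"wy":0,"wz":12,"claw":80},
  {"x":36,"y":5.2,"z":0,"wx":0,"wy":0,"wz":14,"claw":80},
  {"x":41.5,"y":6,"z":0,"wx":0,"wy":0,"wz":16,"claw":80},
  {"x":47,"y":6.8,"z":0,"wx":0,"wy":0,"wz":18,"claw":80},
  {"x":52,"y":7.6,"z":0,"wx":0,"wy":0,"wz":19.2,"claw":80},
])

```text
clock: 10.18
position: [0.4492, 0.1848, 0.2577]
tool_rot: [3.132, 0.001, 1.463]
force: [0.8, -0.6, -0.1]
grip_width: 0.0684
```

```bash
python3 -c "
from h import *
rows(MO+.17*AX,torchR(AX,HY));print(bot.observe()['qpos'])
"
```

```text
t 10.175 pos [0.4492 0.1848 0.2577] F [ 0.8 -0.6 -0.1] gw 0.0684
shift cm [15.92  1.15  1.84] turn deg [-3.448e+01  4.000e-02  2.000e-02] dist mm 160.71694256227858 34.47553709906538
[-0.43075211  0.26629732 -0.10430003  1.92716115  0.0413975   0.94305714
  0.90783505]
```

>>> jog_arm([
  {"x":2,"y":0,"z":0,"wx":-5,"wy":0,"wz":0,"claw":80},
  {"x":5,"y":0.2,"z":0,"wx":-11,"wy":0,"wz":0,"claw":80},
  {"x":8,"y":0.5,"z":0.5,"wx":-18,"wy":0,"wz":0,"claw":80},
  {"x":11,"y":0.8,"z":1,"wx":-25,"wy":0,"wz":0,"claw":80},
  {"x":14,"y":1,"z":1.5,"wx":-31,"wy":0,"wz":0,"claw":80},
  {"x":15.9,"y":1.15,"z":1.84,"wx":-34.5,"wy":0,"wz":0,"claw":80},
  {"x":15.9,"y":1.15,"z":1.84,"wx":-34.5,"wy":0,"wz":0,"claw":80},
  {"x":15.9,"y":1.15,"z":1.84,"wx":-34.5,"wy":0,"wz":0,"claw":80},
])

```text
clock: 11.18
position: [0.4781, 0.3408, 0.2399]
tool_rot: [2.531, 0.001, 1.462]
force: [1.0, -0.7, -0.4]
grip_width: 0.0681
```

```bash
python3 -c "
from h import *
rows(MO+.025*AX,torchR(AX,HY));print(bot.observe()['qpos'])
f=snap('wrist','w7');snap('scene','s7')
def circ(c,r,a=AX):
    u=np.cross(a,[0,0,1.]);u/=np.linalg.norm(u);v=np.cross(a,u);t=np.linspace(0,6.28,40)
    return c+r*(np.outer(np.cos(t),u)+np.outer(np.sin(t),v))
draw(f,'w7o',[(circ(MO,.0215),(0,255,0)),(circ(MO+.07*AX,.015),(255,255,0)),(circ(MO+.078*AX,.008),(255,0,255)),(T([.5835,.3304,HY],box(0,0,.065,.045,.01)),(0,255,0))])
f=pickle.load(open('pics/s7.pkl','rb'))
draw(f,'s7o',[(circ(MO,.0215),(0,255,0)),(circ(MO+.07*AX,.015),(255,255,0)),(T([.5835,.3304,HY],box(0,0,.065,.045,.01)),(0,255,0))])
im=cv2.imread('pics/s7o.png')[30:200,330:490];cv2.imwrite('pics/s7c.png',cv2.resize(im,None,fx=3,fy=3))
"
```

```text
t 11.175 pos [0.4781 0.3408 0.2399] F [ 1.  -0.7 -0.4] gw 0.0681
shift cm [ 0.12 -0.07 14.53] turn deg [ 0.    0.06 -0.03] dist mm 145.29258065813312 0.06923519331127306
[-1.05993339  0.34129974  0.04959219  2.06495833  0.93540909  0.67558364
 -0.28737985]
```

View pics/w7o.png

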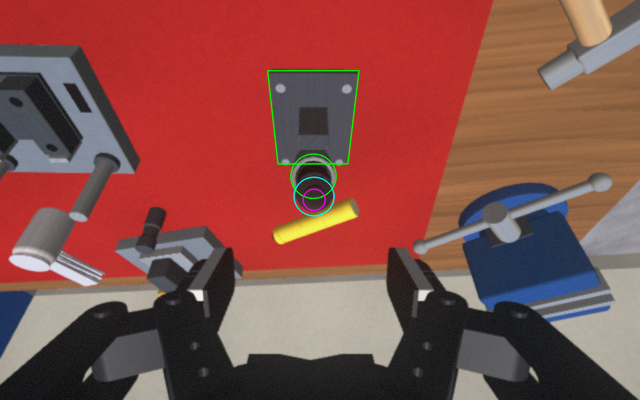

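View pics/s7c.png

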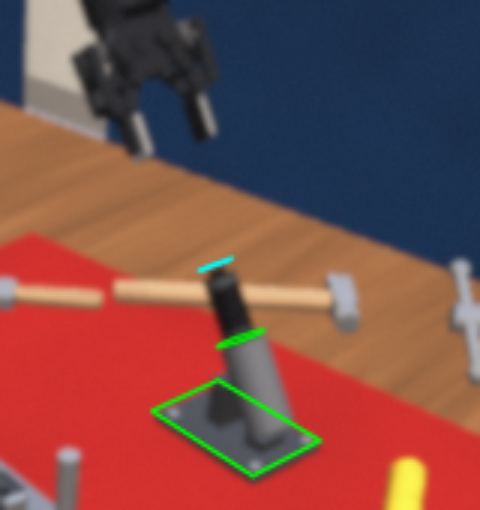

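```bash
python3 -c "
import cv2
a=[cv2.resize(cv2.imread('pics/'+n)[140:230,260:370],None,fx=3.6,fy=3.6,interpolation=cv2.INTER_CUBIC) for n in ('w7.png','w7o.png')]
cv2.imwrite('pics/w7c.png',cv2.hconcat(a))
im=cv2.imread('pics/s7.png')[100:200,370:450];cv2.imwrite('pics/s7d.png',cv2.resize(im,None,fx=6,fy=6,interpolation=cv2.INTER_CUBIC))"
```

View pics/w7c.png

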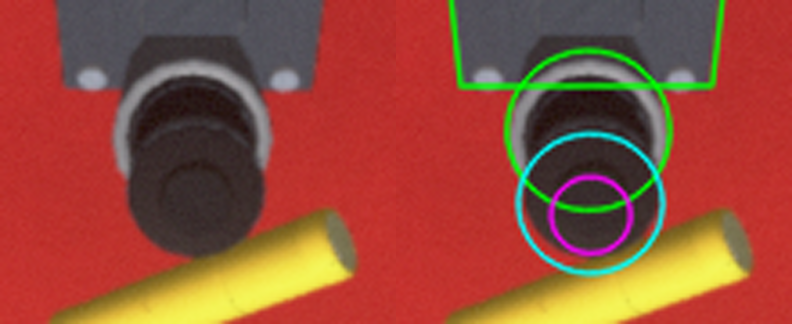

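View pics/s7d.png

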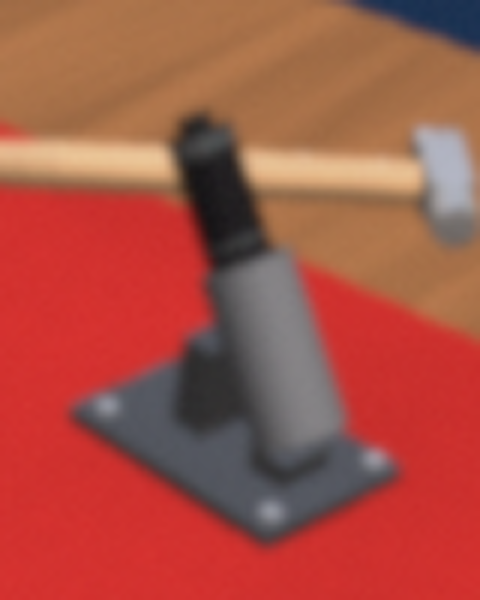

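The torch's tail shows about 2.4 mm towards image-up of the prediction, which matches the torch resting on the tube's lower side. I'll correct for that and advance along the axis.

>>> jog_arm([
  {"x":0.15,"y":-0.31,"z":2,"wx":0,"wy":0,"wz":0,"claw":80},
  {"x":0.15,"y":-0.31,"z":5,"wx":0,"wy":0,"wz":0,"claw":80},
  {"x":0.15,"y":-0.31,"z":8,"wx":0,"wy":0,"wz":0,"claw":80},
  {"x":0.15,"y":-0.31,"z":11,"wx":0,"wy":0,"wz":0,"claw":80},
  {"x":0.15,"y":-0.31,"z":13.5,"wx":0,"wy":0,"wz":0,"claw":70},
  {"x":0.15,"y":-0.31,"z":14.8,"wx":0,"wy":0,"wz":0,"claw":60},
  {"x":0.15,"y":-0.31,"z":14.8,"wx":0,"wy":0,"wz":0,"claw":60},
  {"x":0.15,"y":-0.31,"z":14.8,"wx":0,"wy":0,"wz":0,"claw":60},
])

```text
clock: 12.28
position: [0.5605, 0.3332, 0.1178]
tool_rot: [2.53, -0.001, 1.461]
force: [-0.2, -0.7, -0.5]
grip_width: 0.0512
```

```bash
python3 -c "
from h import *
rows(MO+.025*AX,torchR(AX,HY));print(bot.observe()['qpos'])
f=snap('wrist','w8');snap('scene','s8')
im=cv2.imread('pics/s8.png')[60:200,350:490];cv2.imwrite('pics/s8c.png',cv2.resize(im,None,fx=4,fy=4))
"
```

```text
t 12.275 pos [0.5605 0.3332 0.1178] F [-0.2 -0.7 -0.5] gw 0.0512
shift cm [-0.02  0.16 -0.21] turn deg [ 0.04  0.03 -0.12] dist mm 2.6513972692161336 0.12874949947402772
[-1.00951605  0.62633959  0.18508977  2.02517514  1.24924392  0.41398723
 -0.56665733]
```

View pics/w8.png

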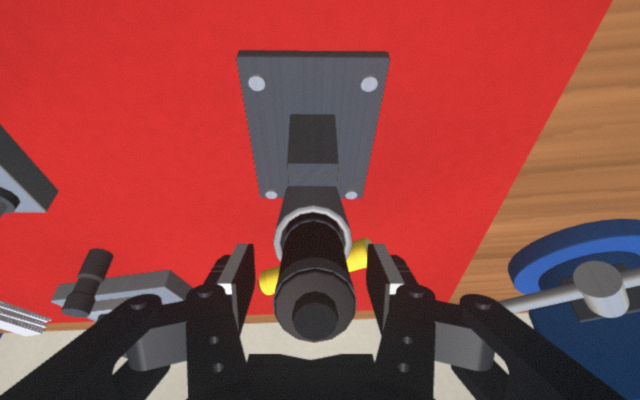

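View pics/s8c.png

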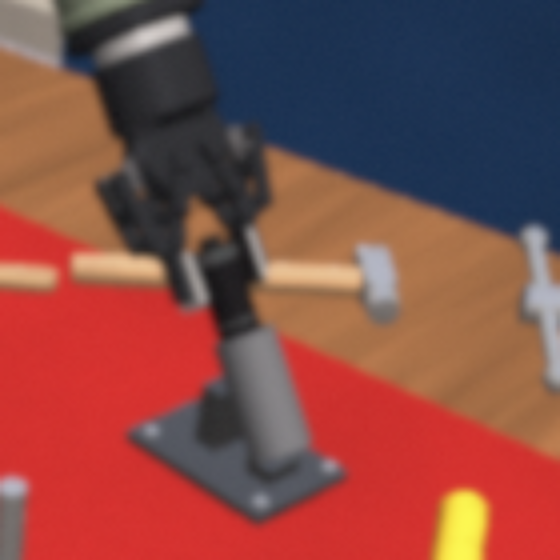

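```bash
python3 -c "
from h import *
f=pickle.load(open('pics/w8.pkl','rb'));o=bot.observe();Z=R.from_euler('xyz',o['tool_rot']).as_matrix()[:,2]
for d in (.0,.019,.03,.035,.04,.045,.05): P=o['position']-d*Z; print(d,proj(f,P), 'r15px',proj(f,P+.015*R.from_euler('xyz',o['tool_rot']).as_matrix()[:,0])-proj(f,P))
"
```

```text
0.0 [[313.37531811 257.22650611]] r15px [[ 3.24914867e+01 -2.44472274e-03]]
0.019 [[313.74380715 278.10352474]] r15px [[3.68307441e+01 2.72759353e-04]]
0.03 [[314.00589026 292.95203681]] r15px [[3.99170838e+01 2.64202087e-03]]
0.035 [[314.14011158 300.55644476]] r15px [[4.14977308e+01 3.99589295e-03]]
0.04 [[314.28539898 308.78781001]] r15px [[4.32087209e+01 5.56864953e-03]]
0.045 [[314.44317986 317.72700197]] r15px [[4.50668699e+01 7.40295677e-03]]
0.05 [[314.6151381  327.46942308]] r15px [[4.70920163e+01 9.55185917e-03]]
```

The torch is centred between the pads (315 against 314), with the tail about 34 mm behind the tips. I'll go 12 mm deeper and grip.

>>> jog_arm([
  {"x":0,"y":0,"z":0.6,"wx":0,"wy":0,"wz":0,"claw":60},
  {"x":0,"y":0,"z":1.2,"wx":0,"wy":0,"wz":0,"claw":55},
  {"x":0,"y":0,"z":1.2,"wx":0,"wy":0,"wz":0,"claw":40},
  {"x":0,"y":0,"z":1.2,"wx":0,"wy":0,"wz":0,"claw":20},
  {"x":0,"y":0,"z":1.2,"wx":0,"wy":0,"wz":0,"claw":20},
  {"x":0,"y":0,"z":1.2,"wx":0,"wy":0,"wz":0,"claw":20},
  {"x":0,"y":0,"z":1.2,"wx":0,"wy":0,"wz":0,"claw":20},
], squeeze=80)

```text
clock: 13.25
position: [0.5673, 0.3326, 0.108]
tool_rot: [2.53, -0.001, 1.462]
force: [0.5, 0.7, -2.6]
grip_width: 0.0283
```

>>> jog_arm([
  {"x":0,"y":0,"z":-0.8,"wx":0,"wy":0,"wz":0,"claw":20},
  {"x":0,"y":0,"z":-2.5,"wx":0,"wy":0,"wz":0,"claw":20},
  {"x":0,"y":0,"z":-4.5,"wx":0,"wy":0,"wz":0,"claw":20},
  {"x":0,"y":0,"z":-6.5,"wx":0,"wy":0,"wz":0,"claw":20},
  {"x":0,"y":0,"z":-8.5,"wx":0,"wy":0,"wz":0,"claw":20},
  {"x":0,"y":0,"z":-10.5,"wx":0,"wy":0,"wz":0,"claw":20},
  {"x":0,"y":0,"z":-12,"wx":0,"wy":0,"wz":0,"claw":20},
  {"x":0,"y":0,"z":-12,"wx":0,"wy":0,"wz":0,"claw":20},
])

```text
clock: 14.25
position: [0.4985, 0.3404, 0.2072]
tool_rot: [2.53, -0.002, 1.462]
force: [0.5, -0.4, -1.8]
grip_width: 0.0287
```

```bash
python3 -c "
from h import *
rows([.44,.29,.30],down(1.5708+HY));print(bot.observe()['qpos'])
f=snap('wrist','w9');snap('scene','s9')
im=cv2.imread('pics/s9.png')[0:200,330:490];im=cv2.resize(im,None,fx=2,fy=2);w=cv2.imread('pics/w9.png')[:,80:540]
cv2.imwrite('pics/s9c.png',cv2.hconcat([im,w]))
"
```

```text
t 14.25 pos [0.4985 0.3404 0.2072] F [ 0.5 -0.4 -1.8] gw 0.0287
shift cm [ -5.63   1.03 -10.64] turn deg [35.06 -0.11 -0.11] dist mm 120.75457056609714 35.06306834755973
[-1.04910478  0.41327262  0.08496033  2.06654398  1.01079695  0.59874483
 -0.35581133]
```

View pics/s9c.png

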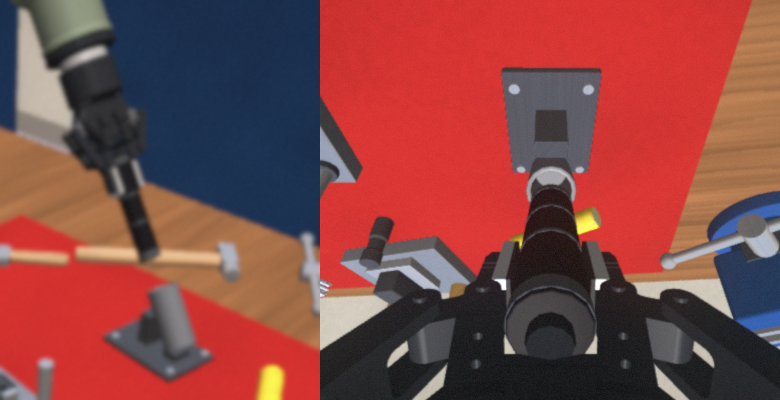

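The torch is out of the tube and in line with the tool. Next I'll raise it, turn it upright and carry it over the die.

>>> jog_arm([
  {"x":0,"y":0,"z":-2.5,"wx":1,"wy":0,"wz":0,"claw":20},
  {"x":-0.5,"y":0,"z":-5,"wx":5,"wy":0,"wz":0,"claw":20},
  {"x":-1.5,"y":0.2,"z":-7.5,"wx":11,"wy":0,"wz":0,"claw":20},
  {"x":-2.5,"y":0.5,"z":-9.5,"wx":17,"wy":0,"wz":0,"claw":20},
  {"x":-4,"y":0.8,"z":-10.6,"wx":23,"wy":0,"wz":0,"claw":20},
  {"x":-5,"y":1,"z":-10.6,"wx":29,"wy":0,"wz":0,"claw":20},
  {"x":-5.6,"y":1,"z":-10.6,"wx":33,"wy":0,"wz":0,"claw":20},
  {"x":-5.6,"y":1,"z":-10.6,"wx":35,"wy":0,"wz":0,"claw":20},
  {"x":-5.6,"y":1,"z":-10.6,"wx":35,"wy":0,"wz":0,"claw":20},
])

```text
clock: 15.48
position: [0.4407, 0.2897, 0.2978]
tool_rot: [3.141, 0.0, 1.461]
force: [-0.2, 0.3, -1.4]
grip_width: 0.0283
```

```bash
python3 -c "
from h import *
rows([.5145,.0288,.26],down(1.5708+HY));print(bot.observe()['qpos'],bot.observe()['tool_rot'])
"
```

```text
t 15.475 pos [0.4407 0.2897 0.2978] F [-0.2  0.3 -1.4] gw 0.0283
shift cm [-25.12  10.2    3.79] turn deg [ 0.03  0.01 -0.15] dist mm 273.76756500487693 0.15741191996587905
[-0.60135398  0.29851521 -0.11808775  1.76893464  0.03995719  1.07619218
  0.72738059] [3.14105296e+00 1.68190781e-04 1.46061138e+00]
```

>>> jog_arm([
  {"x":-2,"y":0.8,"z":0,"wx":0,"wy":0,"wz":0,"claw":20},
  {"x":-5,"y":2,"z":0.5,"wx":0,"wy":0,"wz":0,"claw":20},
  {"x":-8.5,"y":3.5,"z":1,"wx":0,"wy":0,"wz":0,"claw":20},
  {"x":-12,"y":5,"z":1.5,"wx":0,"wy":0,"wz":0,"claw":20},
  {"x":-15.5,"y":6.4,"z":2,"wx":0,"wy":0,"wz":0,"claw":20},
  {"x":-19,"y":7.7,"z":2.5,"wx":0,"wy":0,"wz":0,"claw":20},
  {"x":-22,"y":9,"z":3,"wx":0,"wy":0,"wz":0,"claw":20},
  {"x":-24.2,"y":9.8,"z":3.5,"wx":0,"wy":0,"wz":0,"claw":20},
  {"x":-25.1,"y":10.2,"z":3.8,"wx":0,"wy":0,"wz":0,"claw":20},
  {"x":-25.1,"y":10.2,"z":3.8,"wx":0,"wy":0,"wz":0,"claw":20},
])

```text
clock: 16.73
position: [0.5144, 0.0294, 0.2597]
tool_rot: [3.141, 0.001, 1.461]
force: [-0.5, 0.5, -1.6]
grip_width: 0.0282
```

```bash
python3 -c "
from h import *
rows([.5145,.0288,.231],down(1.5708+HY))
f=snap('scene','s10');g=snap('top','t10');w=snap('wrist','w10')
P=bot.observe()['position'];print(P)
a=np.array([0,0,1.])
cen=[P+a*d for d in (.046,-.096)]
for n,q in (('s10',f),('t10',g),('w10',w)): print(n,proj(q,cen))
im=cv2.resize(f['pixels'][60:260,220:420],None,fx=2,fy=2);im2=cv2.resize(g['pixels'][100:300,220:420],None,fx=2,fy=2)
cv2.imwrite('pics/st10.png',cv2.cvtColor(cv2.hconcat([im,im2]),cv2.COLOR_RGB2BGR))
"
```

```text
t 16.725 pos [0.5144 0.0294 0.2597] F [-0.5  0.5 -1.6] gw 0.0282
shift cm [-0.06  0.02  2.87] turn deg [ 0.03  0.03 -0.14] dist mm 28.714853283716067 0.14398115917377738
[0.5143819  0.03017638 0.2600356 ]
s10 [[310.91952093  97.11172949]
 [311.83669326 154.58005139]]
t10 [[311.57699528 188.17533076]
 [314.98964922 201.18958803]]
w10 [[313.73333513 316.36338883]
 [311.85456868 197.73908966]]
```

View pics/st10.png

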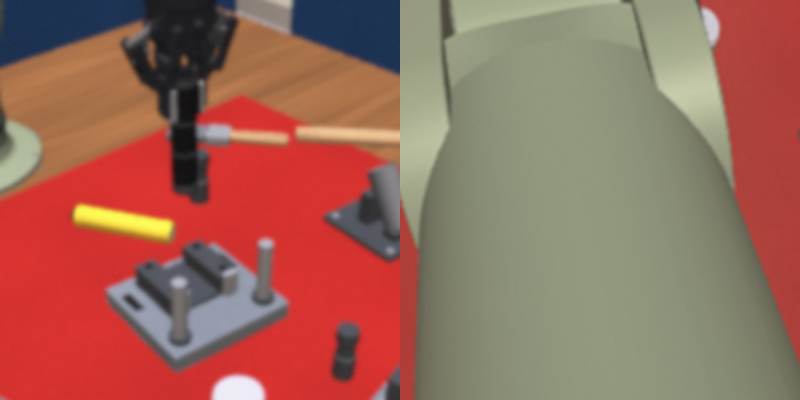

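View pics/w10.png

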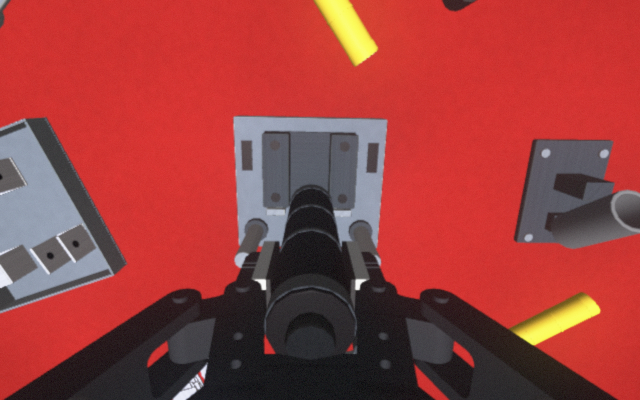

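The lens is at scene pixel (312.5,155), against a predicted (312,155), so the torch is vertical and centred. Lowering to inspection height.

>>> jog_arm([
  {"x":-0.06,"y":0.05,"z":0.8,"wx":0,"wy":0,"wz":0,"claw":20},
  {"x":-0.06,"y":0.05,"z":1.8,"wx":0,"wy":0,"wz":0,"claw":20},
  {"x":-0.06,"y":0.05,"z":2.5,"wx":0,"wy":0,"wz":0,"claw":20},
  {"x":-0.06,"y":0.05,"z":2.8,"wx":0,"wy":0,"wz":0,"claw":20},
  {"x":-0.06,"y":0.05,"z":2.8,"wx":0,"wy":0,"wz":0,"claw":20},
  {"x":-0.06,"y":0.05,"z":2.8,"wx":0,"wy":0,"wz":0,"claw":20},
  {"x":-0.06,"y":0.05,"z":2.8,"wx":0,"wy":0,"wz":0,"claw":20},
  {"x":-0.06,"y":0.05,"z":2.8,"wx":0,"wy":0,"wz":0,"claw":20},
])

```text
clock: 17.88
position: [0.5149, 0.0296, 0.2322]
tool_rot: [3.141, -0.0, 1.462]
force: [0.0, 0.1, -3.0]
grip_width: 0.0286
```

```bash
python3 -c "
from h import *
rows([.5145,.0288,.231],down(1.5708+HY))
f=snap('scene','s11');w=snap('wrist','w11')
o=bot.observe();P=o['position'];print(np.abs(o['qd']).max(), o['tool_rot'])
a=np.array([0,0,1.])
for n,q in (('s',f),('w',w)): print(n,proj(q,[P+a*.046,P-a*.096]))
cv2.imwrite('pics/s11c.png',cv2.cvtColor(cv2.resize(f['pixels'][60:360,110:410],None,fx=2,fy=2),cv2.COLOR_RGB2BGR))
"
```

```text
t 17.875 pos [0.5149 0.0296 0.2322] F [ 0.   0.1 -3. ] gw 0.0286
shift cm [-0.08 -0.03  0.12] turn deg [ 0.06 -0.01 -0.07] dist mm 1.4545597631586762 0.08995379431299254
0.001458053670363465 [ 3.14069314e+00 -8.45863006e-05  1.46212725e+00]
s [[311.05166217 109.45816424]
 [311.94180707 164.87356788]]
w [[313.84708794 316.18812164]
 [311.88873066 197.64693287]]
```

View pics/s11c.png

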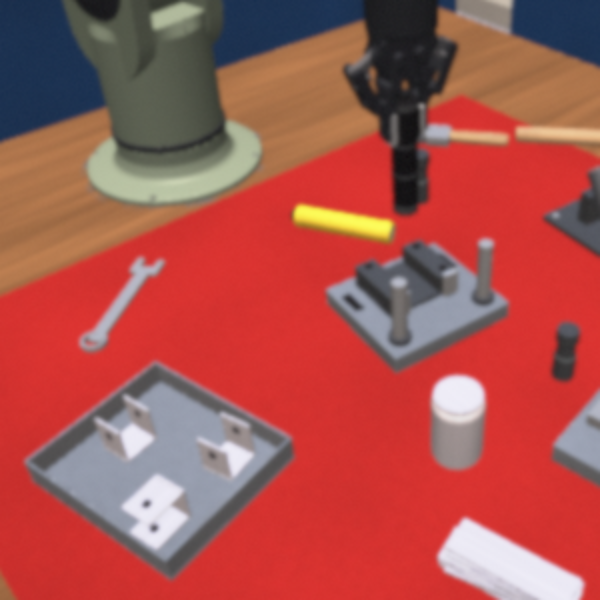

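View pics/w11.png

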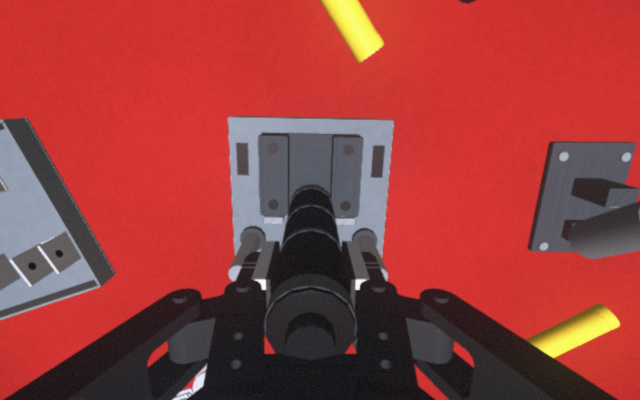

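The scene view shows the lens at (312,165), as predicted, so it sits about 81 mm above the die top. The bracket stands in the tray at crop (125,430), and the other items have not moved. Handing in.

```bash
python3 -c "
from h import *
print(bot.job_done()); o=bot.observe();print(o['clock'],o['position'],o['grip_width'])"
```

```text
the job is handed in; nothing more can be done
None
the job is handed in; nothing more can be done
```

The job is handed in, and my last checks before hand-in suggest every condition was met; no verdict is reported, so I can't confirm it.

- **Bracket:** I lifted it out of the die and set it down in the tray's free half. I released it only after feeling contact (about 6 N), and the last camera view shows it standing there on its own.
- **Torch:** I gripped it along its axis, drew it about 120 mm out of the holder, turned it lens down and moved it over the die. I handed in at about 18 s, still holding it.
- **Last checks:**
    - The tool was within 0.1° of vertical and essentially still (joint speeds below 0.002 rad/s).
    - The lens matched its predicted position in the scene camera to about 1 pixel. That puts it about 81 mm above the die top and within about 2 mm of the cavity centre.
    - The grip opening read 28.6 mm on the 30 mm torch.
    - The finished brackets and the can looked unmoved in the last views. I last saw both sockets clearly in the top view before the torch move.
- **Disagreements:** The camera estimates differed from each other by 2–4 mm, and the torch's depth in its tube by up to about 10 mm. I corrected for both before gripping. The top camera's view of the die was blocked by the arm at the end, so the final check used the scene and wrist cameras only.

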